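# Put the desk devices on their charging pads

## Robot

A 6-joint arm with a two-finger parallel gripper is mounted at the origin on the work surface. World frame = base frame: x ahead of the robot, y to its left, z up, the work surface at z = 0. Lengths are in mm, angles in rad, forces in N, time in s.
With the tool pointing down it reaches from about 300 to 875 mm from the base axis. Payload 6.4 kg.
Tool frame: the origin (TCP) lies at the very end of the fingers, on their centre line; the grasp point (between the pads) lies 19 mm behind it; z points along the fingers, y is the direction in which the jaws open and shut (so a half turn about z gives the same grasp; the last joint's range is limited). The gripper opens to 88 mm and grips with 3 to 60 N. Pads are 18 mm wide; open, the fingers measure 123 mm over their backs; the gripper's body (75 mm by 187 mm) begins 45 mm behind the grasp point.
Start: joints at [-1.494, 0.181, 1.607, -0, 1.354, -0.206], TCP at [160.467, -552.17, 238.714] pointing down, gripper open.
Joint ranges: [-2.99, 2.99], [-0.89, 2.07], [0.3, 2.58], [-1.14, 4.28], [0, 2.63], [-3.12, 3.12]. Speed limits (rad/s): [2.57, 2.57, 3.01, 3.14, 3.14, 3.14].

## Interface

Orientations are given as a unit quaternion [x, y, z, w].
In Python, from rig import env gives the robot as it stands.
- The arm moves only by the tool apply_moves, never from a script. Its argument "targets" is a list of rows, each an object with "offset": the shift along the tool's x, y, z in m, a list of three; "yaw": the turn about the tool's z in rad. A call has 1 to 5 rows; each row shifts and turns the commanded pose from where the row before left it, along the tool's axes as they then stand; what a row does not reach is not made up. A row lasts 1/10 s, in which the tool goes at most 50 mm and 8.59 degrees, less where a joint would pass 70% of its speed; a pose out of reach is approached as far as the arm can. A call with a gripper value outside its range is refused whole. "jaw" is the opening in per cent of the stroke, from 0 (shut) to 100 (fully open), set as the call begins (left out, the last holds). The fingers move at their own pace and stop on an object; "newtons" is the grip in N (left out, the last holds). Time passes only in rows, so rows that do not move let the fingers close. It gives the time, the measured TCP pose, the force and the opening at its end, in the units of the state.
- env.get_obs(): the state, without advancing time (a new reading comes with each control period).
- env.camera(name): name is "side" or "top" or "wrist"; returns a dict with "img" (480x640x3 uint8, red, green, blue), "K" (3x3 intrinsics, pixels), "R" (3x3) and "t" (3): a world point X has camera coordinates R X + t. Camera axes: x right, y down, z forward; pixel columns grow to the right and rows downward; lengths in mm; the calibration is good to about 2 mm. The wrist camera is an equidistant fisheye: a pixel r from the principal point sees the ray r / f radians off the axis. A picture is of the moment at which its call begins. There is no depth.
- env.sign_off(): hands the job in, once; it reports no verdict.
The state is a dict: "time": time; "qpos": joint angles; "joint_vel": joint speeds; "joint_torque": joint torques, N m; "eef_pos": TCP position; "tool_rot": TCP orientation; "contact_force": force on the tool from outside, world axes, zero at the start; "moment": the same for the moment, N m; "opening": opening from 0.0 (shut) to 1.0 (fully open).
Only numpy, scipy, OpenCV 4.12 (cv2) and the standard library are available. Lean on these libraries where they do the work, as an engineer would, in place of code of your own. Each camera call takes 0.05 s, during which the arm holds its last target. There are 200 camera calls.

## Task

The working day is over: put each of the four rechargeable devices on the charging pad made for its shape, lying flat and right way up inside the raised rim - the mouse on the large rectangular pad, the earbud case on the small nearly square one, the presenter remote on the long narrow one and the speakerphone on the round one. Somebody has left the earbud case on the mouse's pad, so that has to be cleared before the mouse can go there. Set the devices down gently without dropping them, and leave the stapler and the mug where they are.

Things in the scene. Friction and masses are not known exactly. Their poses are not given: they have to be found in the camera images.
- mouse_center (a point): Centre of the blue computer mouse, half-way up (18 mm above its underside). Loose, about 95 g, 100 mm long (its x), 60 mm wide (its y), 36 mm high (its z); the side walls are upright for the lower 24 mm, above them is a hump 80 x 46 mm. Starts on the desk. Either way round is right on its pad.
- case_center (a point): Centre of the white earbud case, half-way up (13 mm above its underside). Loose closed box with rounded edges, about 55 g, 58 mm long (x), 46 mm wide (y), 26 mm high (z). Starts lying on the floor of the mouse's pad. Either way round is right on its pad.
- remote_center (a point): Centre of the orange presenter remote with four round black keys on top, half-way up (10 mm above its underside). Loose bar, about 70 g, 120 mm long (x), 34 mm wide (y), 20 mm high (z). Starts on the desk. Either way round is right on its pad.
- speaker_center (a point): Centre of the grey round speakerphone puck (black disc and green key on top), half-way up (18 mm above its underside). Loose upright cylinder, about 180 g, 56 mm in diameter, 36 mm high (z). Starts on the desk. Any turn is right on its pad.
- mouse_pad: Charging pad of the mouse, the largest rectangle: inside the rim 120 mm (x) by 80 mm (y). It is fixed to the desk, black with a raised white rim: the floor is 5 mm above the desk, the rim is 5 mm wide and stands 4 mm above the floor (9 mm above the desk). Origin: centre of its underside, on the desk.
- case_pad: Charging pad of the earbud case, the small nearly square one: inside the rim 74 mm (x) by 64 mm (y). It is fixed to the desk, black with a raised white rim: the floor is 5 mm above the desk, the rim is 5 mm wide and stands 4 mm above the floor (9 mm above the desk). Origin: centre of its underside, on the desk.
- remote_pad: Charging pad of the presenter remote, the long narrow one: inside the rim 140 mm (x) by 54 mm (y). It is fixed to the desk, black with a raised white rim: the floor is 5 mm above the desk, the rim is 5 mm wide and stands 4 mm above the floor (9 mm above the desk). Origin: centre of its underside, on the desk.
- speaker_pad: Charging pad of the speakerphone, the round one: 74 mm in diameter inside the rim. It is fixed to the desk, black with a raised white rim: the floor is 5 mm above the desk, the rim is 5 mm wide and stands 4 mm above the floor (9 mm above the desk). Origin: centre of its underside, on the desk.
- stapler: Red and black desk stapler standing among the devices, not to be moved: 130 mm long (x), 38 mm wide (y), 45 mm high. Origin: centre of its underside.
- mug: Blue coffee mug at the right-hand end of the pads (robot's right, -y), not to be moved: 80 mm in diameter, 95 mm high, its handle on the side away from the pads. Origin: centre of its underside.
Mind the look-alikes: they are no part of the job. Leave any brown or turquoise look-alike of the mouse_pad alone.

How it is judged:
By the outcome, as a careful person would: the job done as asked, in the order asked, and still so for the second after the job is handed in, with the robot touching nothing.
It also fails if it takes over 120 s, if anything falls off the work surface, if the arm or the gripper's body presses on something with over 40 N, if the wrist force passes 120 N, or if a joint passes its speed limit or range.

## Working session

There is one attempt and no reset: what is moved stays moved. The work goes in short steps, Python scripts to look and compute and a tool call to move; the robot and the scene stay as the last step left them, time stands still between calls to the robot, and variables do not carry over. Pictures are saved under pics/ and viewed, about 12 in all and at most 16, crops included, and the job is handed in when it is done.

Besides the shell and the picture viewer there is one more tool, called after "Request:" as name([rows], argument=value, ...), one row to a line, values as JSON. apply_moves: Moves the arm, as the interface text tells. Its arguments: {"type":"object","properties":{"targets":{"type":"array"},"jaw":{"type":"number"},"newtons":{"type":"number"}},"required":["targets"]}

```bash
ls; mkdir -p pics
python3 - <<'E'
from rig import env
import cv2, pickle
o=env.get_obs(); print(o)
d={}
for n in("top","side"):
    c=env.camera(n); d[n]=c; cv2.imwrite(f"pics/{n}0.png",c["img"][:,:,::-1]); print(n,c["K"],c["R"],c["t"])
pickle.dump(d,open("c0.pkl","wb"))
E
```

```text
pics
{'time': 0.0, 'qpos': array([-1.49430688e+00,  1.81495983e-01,  1.60797090e+00, -3.20131160e-05,
        1.35379716e+00, -2.06301087e-01]), 'joint_vel': array([ 0.00084527, -0.00094921, -0.00133785, -0.00038924,  0.00041405,
        0.00091055]), 'joint_torque': array([-2.51076690e-04, -4.33865619e+01, -3.41852152e+01,  7.00646848e-02,
        3.84805247e-02, -1.55628259e-04]), 'eef_pos': array([ 160.41206747, -551.63043705,  237.85340482]), 'tool_rot': array([ 9.90019499e-01,  1.40927971e-01,  3.86080421e-05, -8.34949418e-04]), 'contact_force': array([0.55596634, 0.31304498, 0.06260965]), 'moment': array([0.01285508, 0.0322128 , 0.02289199]), 'opening': 0.996161451321995}
top [[535.43084518   0.         321.09980191]
 [  0.         535.43084518 227.88536661]
 [  0.           0.           1.        ]] [[ 0.01846842 -0.9996712   0.01778788]
 [-0.98662681 -0.02110332 -0.16162362]
 [ 0.16194586 -0.01456506 -0.98669215]] [ -40.97462413  476.57717609 1512.03650995]
side [[485.23717938   0.         315.21886501]
 [  0.         485.23717938 245.16290889]
 [  0.           0.           1.        ]] [[-0.9780271  -0.20700444  0.02474179]
 [-0.14562157  0.59339568 -0.79162865]
 [ 0.14918897 -0.77783721 -0.61050137]] [ 467.17920935  106.56210941 1163.81709606]
```

View pics/top0.png

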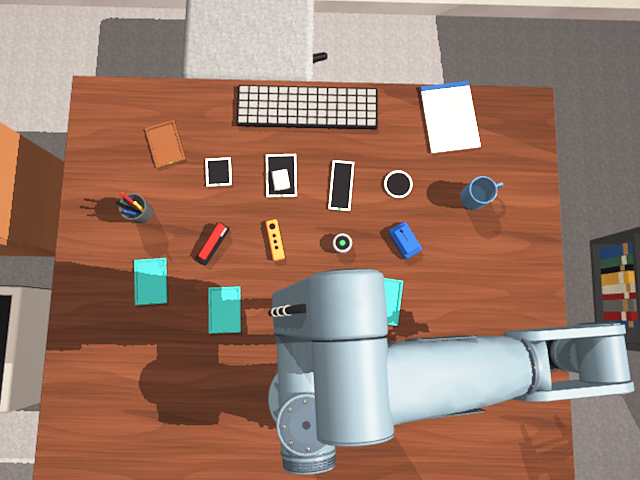

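View pics/side0.png

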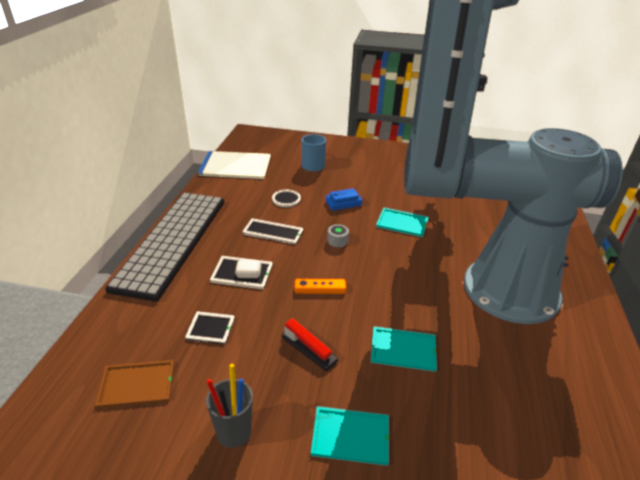

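The top view shows the case pad at px (218,171), the mouse pad with the case on it at (281,176), the remote pad at (341,186) and the speaker pad at (398,184). The remote is at (275,240), the speaker at (342,243), the mouse at (405,240), the stapler at (212,243) and the mug at (480,193). The side view agrees. Next I'll measure with masks.

```bash
cat > h.py <<'E'
import numpy as np, cv2
def ray(c,uv,fish=False):
    K=c["K"]; x=(uv[0]-K[0,2])/K[0,0]; y=(uv[1]-K[1,2])/K[1,1]
    d=np.array([x,y,1.])
    if fish:
        r=np.hypot(x,y); s=np.sinc(r/np.pi); d=np.array([x*s,y*s,np.cos(r)])
    return -c["R"].T@c["t"], c["R"].T@d
def onplane(c,uv,z,fish=False):
    o,d=ray(c,uv,fish); return (o+d*(z-o[2])/d[2])[:2]
def mask(img,name):
    h,s,v=[a.astype(int) for a in cv2.split(cv2.cvtColor(img,cv2.COLOR_RGB2HSV))]
    return {"white":(s<50)&(v>150),"blue":(h>105)&(h<125)&(s>150)&(v>60),"orange":(h>14)&(h<28)&(s>150)&(v>120),
      "red":((h<6)|(h>174))&(s>200)&(v>120),"green":(h>45)&(h<75)&(s>120)}[name].astype(np.uint8)
def blobs(c,name,z,roi,fish=False,amin=15):
    """min-area rectangles of the blobs' outlines, cast onto plane z -> centre, sizes, angle of long axis"""
    x0,y0,x1,y1=roi; m=np.zeros(c["img"].shape[:2],np.uint8); m[y0:y1,x0:x1]=mask(c["img"],name)[y0:y1,x0:x1]
    out=[]
    for k in cv2.findContours(m,cv2.RETR_EXTERNAL,cv2.CHAIN_APPROX_NONE)[0]:
        if cv2.contourArea(k)<amin: continue
        P=np.array([onplane(c,p,z,fish) for p in k[:,0]],np.float32)
        (cx,cy),_,_=r=cv2.minAreaRect(P); b=cv2.boxPoints(r); e=[b[1]-b[0],b[2]-b[1]]
        L=[np.linalg.norm(q) for q in e]; i=int(L[1]>L[0]); a=np.arctan2(e[i][1],e[i][0])
        a=(a+np.pi/2)%np.pi-np.pi/2
        out.append((cx,cy,L[i],L[1-i],a)); u=k[:,0].mean(0)
        print(name,"px",u.round(),"xy",round(cx,1),round(cy,1),"L,W",round(float(L[i]),1),round(float(L[1-i]),1),"ang",round(float(a),3))
    return out
E
python3 - <<'E'
import pickle; from h import *
c=pickle.load(open("c0.pkl","rb"))["top"]
blobs(c,"white",9,(195,145,425,215))
blobs(c,"orange",20,(255,205,300,270)); blobs(c,"blue",30,(380,210,430,265)); blobs(c,"red",40,(180,210,240,270)); blobs(c,"green",36,(320,225,365,260),amin=3)
for n,p,z in(("speaker",(342,243),36),("mug",(478,193),95),("case",(281,180),31)): print(n,onplane(c,p,z))
E
```

```text
white px [398. 184.] xy 621.7 -259.6 L,W 83.2 83.1 ang 0.785
white px [280. 179.] xy 626.8 92.2 L,W 61.8 48.1 ang 0.193
white px [341. 185.] xy 614.1 -88.9 L,W 152.5 66.2 ang -0.072
white px [218. 171.] xy 646.9 279.6 L,W 86.9 77.1 ang 0.085
white px [281. 175.] xy 640.7 91.6 L,W 130.0 90.4 ang 0.026
blue px [405. 240.] xy 448.9 -275.7 L,W 97.0 59.2 ang 0.552
green px [342. 242.] xy 437.0 -93.5 L,W 16.5 14.3 ang -0.766
speaker [434.82508388 -92.77053472]
mug [ 577.90578093 -473.82726219]
case [619.30626233  89.40711765]
```

Request:
apply_moves([
  {"offset": [0.031,-0.0244,0],"yaw": 0},
  {"offset": [0.031,-0.0244,0],"yaw": 0},
  {"offset": [0.031,-0.0244,0],"yaw": 0},
  {"offset": [0.031,-0.0244,0],"yaw": 0},
  {"offset": [0.031,-0.0244,0],"yaw": 0},
])

```text
time: 0.6
eef_pos: [275.8, -390.2, 238.3]
tool_rot: [0.99, 0.141, -0.0, -0.0]
contact_force: [-0.2, -0.7, 0.2]
opening: 1.003
```

Request:
apply_moves([
  {"offset": [0.031,-0.0244,0],"yaw": 0},
  {"offset": [0.031,-0.0244,0],"yaw": 0},
  {"offset": [0.031,-0.0244,0],"yaw": 0},
  {"offset": [0.031,-0.0244,0],"yaw": 0},
  {"offset": [0.031,-0.0244,0],"yaw": 0},
])

```text
time: 1.1
eef_pos: [390.6, -229.7, 238.5]
tool_rot: [0.99, 0.141, -0.0, -0.0]
contact_force: [1.0, -0.2, -0.1]
opening: 0.999
```

Request:
apply_moves([
  {"offset": [0.031,-0.0244,0],"yaw": 0},
  {"offset": [0.031,-0.0244,0],"yaw": 0},
  {"offset": [0.031,-0.0244,0],"yaw": 0},
  {"offset": [0.031,-0.0244,0],"yaw": 0},
  {"offset": [0.031,-0.0244,0],"yaw": 0},
])

```text
time: 1.6
eef_pos: [505.4, -69.3, 238.5]
tool_rot: [0.99, 0.141, -0.0, -0.0]
contact_force: [-0.4, -0.7, 0.9]
opening: 1.001
```

Request:
apply_moves([
  {"offset": [0.031,-0.0244,0.01],"yaw": 0},
  {"offset": [0.031,-0.0244,0.01],"yaw": 0},
  {"offset": [0.031,-0.0244,0.01],"yaw": 0},
  {"offset": [0.031,-0.0244,0.01],"yaw": 0},
  {"offset": [0.031,-0.0244,0.01],"yaw": 0.09},
])

```text
time: 2.1
eef_pos: [620.1, 91.0, 187.7]
tool_rot: [0.995, 0.096, -0.0, -0.0]
contact_force: [0.2, -0.1, -0.1]
opening: 1.004
```

```bash
cat >> h.py <<'E'
def go(o,xy,phi,z=None):
    """offset (tool axes, m) from the present pose to xy,z, then the yaw to bring tool x along world angle phi (mod pi)"""
    q=o["tool_rot"]; a=2*np.arctan2(q[1],q[0]); d=np.array(xy)-o["eef_pos"][:2]
    t=[d[0]*np.cos(a)+d[1]*np.sin(a), d[0]*np.sin(a)-d[1]*np.cos(a), 0 if z is None else o["eef_pos"][2]-z]
    y=(a-phi+np.pi/2)%np.pi-np.pi/2
    print("at",o["eef_pos"].round(1),"phi",round(a%np.pi,3),"| offset mm",np.round(t,1),"then yaw",round(y,3),"F",o["contact_force"].round(1),"open",round(o["opening"],3),"t",round(o["time"],1))
E
python3 - <<'E'
from rig import env; from h import *; import pickle
c=env.camera("wrist"); t=env.camera("top"); pickle.dump((c,t),open("c1.pkl","wb"))
o=env.get_obs(); go(o,(619,89.4),0.193)
cv2.imwrite("pics/w1.png",c["img"][:,:,::-1]); print(c["K"],c["R"],c["t"],-c["R"].T@c["t"])
E
```

```text
at [619.9  93.2 185.9] phi 0.194 | offset mm [-1.6  3.5  0. ] then yaw 0.001 F [-1.  -0.2 -0.2] open 0.999 t 2.2
[[371.64829954   0.         319.06520264]
 [  0.         371.64829954 234.47248489]
 [  0.           0.           1.        ]] [[ 1.90807371e-01 -9.81627498e-01  4.31874282e-05]
 [-9.47047836e-01 -1.84074250e-01  2.63091364e-01]
 [-2.58249768e-01 -5.02406721e-02 -9.64770922e-01]] [-29.53019247 581.55281337 504.24597826] [686.61431894 103.39490596 333.48160977]
```

View pics/w1.png

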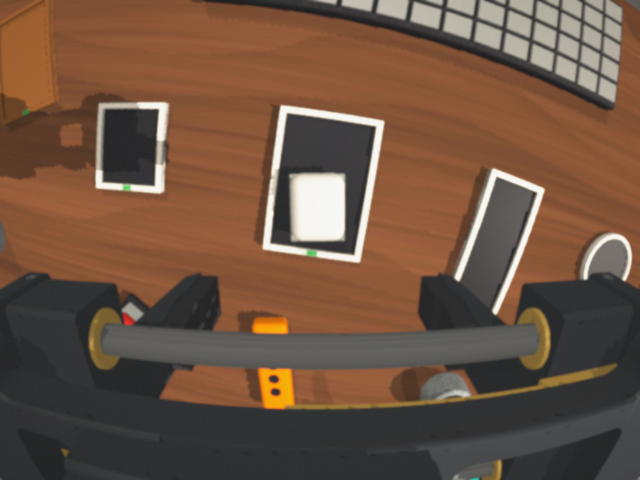

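The wrist view shows the case at px (318,207) in the mouse pad. The case pad is at (132,147), the remote pad at (500,240), the speaker pad at (606,265) and the remote at (272,362).

Run:
```python
from rig import env; from h import *; import pickle
c,t=pickle.load(open("c1.pkl","rb"))
print("wrist pads z9");blobs(c,"white",9,(60,80,400,275),True,200)
print("wrist case z28");blobs(c,"white",28,(283,165,352,246),True,200)
print("top case z28");blobs(t,"white",28,(265,165,295,196),amin=50)
print("top z9");blobs(t,"white",9,(195,145,425,215))
for i in range(3): go(env.get_obs(),(619,89.4),0.193)
```

```text
wrist pads z9
white px [317. 207.] xy 624.2 92.7 L,W 61.1 47.5 ang 0.203
white px [321. 183.] xy 643.8 93.2 L,W 130.5 90.8 ang 0.046
white px [131. 145.] xy 650.1 279.6 L,W 83.9 77.8 ang 0.082
wrist case z28
white px [317. 207.] xy 627.8 93.3 L,W 57.5 44.7 ang 0.203
top case z28
white px [279. 179.] xy 620.1 94.2 L,W 92.3 85.3 ang 0.035
top z9
white px [398. 184.] xy 621.7 -259.6 L,W 83.2 83.1 ang 0.785
white px [341. 185.] xy 614.1 -89.0 L,W 152.4 65.7 ang -0.07
white px [256. 179.] xy 625.4 181.2 L,W 270.5 212.6 ang -1.547
at [619.9  93.2 185.9] phi 0.194 | offset mm [-1.6  3.5  0. ] then yaw 0.001 F [-1.  -0.2 -0.2] open 0.999 t 2.2
at [619.9  93.2 185.9] phi 0.194 | offset mm [-1.6  3.5  0. ] then yaw 0.001 F [-1.  -0.2 -0.2] open 0.999 t 2.2
at [619.9  93.2 185.9] phi 0.194 | offset mm [-1.6  3.5  0. ] then yaw 0.001 F [-1.  -0.2 -0.2] open 0.999 t 2.2
```

Request:
apply_moves([
  {"offset": [0.005,-0.001,0.04],"yaw": 0},
  {"offset": [0,0,0.04],"yaw": 0},
  {"offset": [0,0,0.04],"yaw": 0},
  {"offset": [0,0,0.035],"yaw": 0},
  {"offset": [0,0,0.01],"yaw": 0},
])

```text
time: 2.7
eef_pos: [620.6, 90.8, 19.3]
tool_rot: [0.995, 0.096, -0.004, -0.0]
contact_force: [-1.3, 0.1, 0.8]
opening: 1.002
```

Request:
apply_moves([
  {"offset": [0,0,0.008],"yaw": 0},
  {"offset": [0,0,0],"yaw": 0},
  {"offset": [0,0,0],"yaw": 0},
])

```text
time: 3.0
eef_pos: [625.8, 91.2, 17.7]
tool_rot: [0.995, 0.096, 0.002, 0.0]
contact_force: [-0.1, 0.1, 0.2]
opening: 1.0
```

Run:
```python
from rig import env; from h import *
for i in range(3):
    c=env.camera("side"); go(env.get_obs(),(624.5,91.5),0.2,14)
cv2.imwrite("pics/s2.png",cv2.resize(c["img"][180:340,140:340,::-1],None,fx=3,fy=3))
```

```text
at [626.   91.3  17.9] phi 0.193 | offset mm [-1.4 -0.5  3.9] then yaw -0.007 F [-0.2  0.  -0.5] open 0.998 t 3.0
at [625.9  91.3  17.8] phi 0.193 | offset mm [-1.3 -0.4  3.8] then yaw -0.007 F [ 0.2  1.  -0.6] open 1.0 t 3.1
at [625.7  91.4  17.6] phi 0.193 | offset mm [-1.1 -0.4  3.6] then yaw -0.007 F [-0.1  0.1  0.6] open 1.0 t 3.1
```

View pics/s2.png

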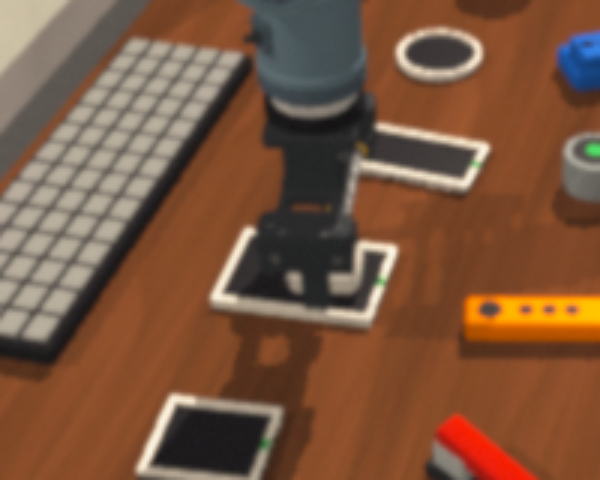

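The fingers straddle the case in the mouse pad, with the TCP reading a steady z of 17.7. I'll lower it a little and grip.

Request:
apply_moves([
  {"offset": [0,0,0.0045],"yaw": 0},
  {"offset": [0,0,0],"yaw": 0},
])

```text
time: 3.35
eef_pos: [624.2, 91.4, 11.1]
tool_rot: [0.995, 0.096, -0.0, -0.0]
contact_force: [-0.1, 0.8, -0.1]
opening: 1.0
```

Request:
apply_moves([
  {"offset": [0,0,0],"yaw": 0},
  {"offset": [0,0,0],"yaw": 0},
  {"offset": [0,0,0],"yaw": 0},
  {"offset": [0,0,0],"yaw": 0},
  {"offset": [0,0,0],"yaw": 0},
], jaw=35, newtons=12)

```text
time: 3.85
eef_pos: [624.4, 91.4, 11.2]
tool_rot: [0.995, 0.096, -0.0, -0.0]
contact_force: [0.3, 0.9, -0.2]
opening: 0.568
```

Request:
apply_moves([
  {"offset": [0,0,0],"yaw": 0},
  {"offset": [0,0,0],"yaw": 0},
  {"offset": [0,0,0],"yaw": 0},
])

```text
time: 4.15
eef_pos: [624.4, 91.4, 11.3]
tool_rot: [0.995, 0.096, 0.0, -0.0]
contact_force: [-0.9, 0.3, -0.2]
opening: 0.52
```

Request:
apply_moves([
  {"offset": [0,0,-0.015],"yaw": 0},
  {"offset": [0,0,-0.035],"yaw": 0},
  {"offset": [0.01,-0.03,0],"yaw": 0},
  {"offset": [0.013,-0.04,0],"yaw": 0},
  {"offset": [0.013,-0.04,0],"yaw": 0},
])

```text
time: 4.65
eef_pos: [639.6, 207.0, 63.2]
tool_rot: [0.995, 0.095, 0.001, -0.0]
contact_force: [-0.5, 0.7, -0.4]
opening: 0.518
```

Request:
apply_moves([
  {"offset": [0.012,-0.04,0],"yaw": 0},
  {"offset": [0.01,-0.03,0],"yaw": 0.11},
  {"offset": [0,0,0],"yaw": 0},
  {"offset": [0,0,0],"yaw": 0},
])

```text
time: 5.05
eef_pos: [646.7, 279.7, 61.8]
tool_rot: [0.999, 0.043, 0.0, 0.0]
contact_force: [0.2, 0.7, -0.6]
opening: 0.521
```

Run:
```python
from rig import env; from h import *
c=env.camera("wrist"); go(env.get_obs(),(648.5,279.6),0.083,11.2)
cv2.imwrite("pics/w3.png",c["img"][:,:,::-1])
```

```text
at [646.7 278.6  61.7] phi 0.084 | offset mm [ 1.8 -0.8 50.5] then yaw 0.001 F [ 0.1 -0.7 -0.7] open 0.521 t 5.1
```

View pics/w3.png

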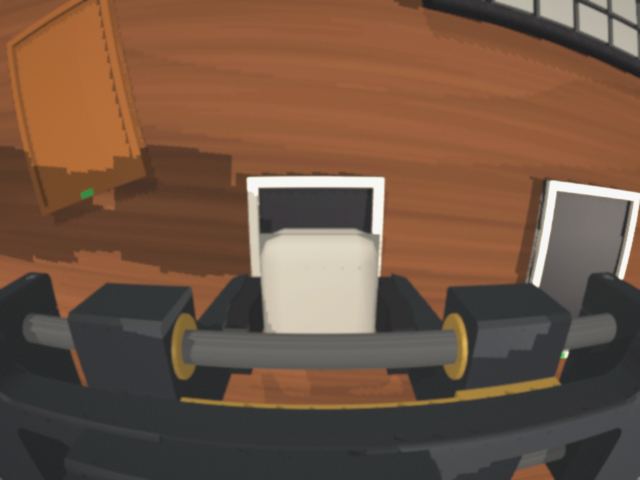

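The case is held squarely. Its front edge is at px (320,231), and the pad's far rim runs from (248,178) to (384,178). I'll check the offset.

Run:
```python
from rig import env; from h import *
c=env.camera("wrist")
for p,z in(((320,231),78),((264,280),74),((378,280),74),((316,178),9),((248,178),9),((384,178),9)): print(p,z,onplane(c,p,z,True))
```

```text
(320, 231) 78 [680.39952988 280.67455616]
(264, 280) 74 [657.85691886 300.64866257]
(378, 280) 74 [661.58012087 256.32069263]
(316, 178) 9 [691.48531005 283.55279394]
(248, 178) 9 [688.74972363 320.31465953]
(384, 178) 9 [694.89779531 246.94857408]
```

Request:
apply_moves([
  {"offset": [-0.0015,-0.001,0.025],"yaw": 0},
  {"offset": [0,0,0.015],"yaw": 0},
  {"offset": [0,0,0.005],"yaw": 0},
  {"offset": [0,0,0.002],"yaw": 0},
  {"offset": [0,0,0],"yaw": 0},
])

```text
time: 5.65
eef_pos: [645.5, 279.6, 14.4]
tool_rot: [0.999, 0.041, 0.0, -0.0]
contact_force: [0.3, -0.7, -0.2]
opening: 0.522
```

Request:
apply_moves([
  {"offset": [0,0,0.001],"yaw": 0},
  {"offset": [0,0,0.001],"yaw": 0},
  {"offset": [0,0,0],"yaw": 0},
  {"offset": [0,0,0],"yaw": 0},
])

```text
time: 6.05
eef_pos: [645.4, 280.2, 12.5]
tool_rot: [0.999, 0.041, 0.0, -0.0]
contact_force: [-0.3, -1.1, 0.1]
opening: 0.518
```

Request:
apply_moves([
  {"offset": [0,0,0.0008],"yaw": 0},
  {"offset": [0,0,0],"yaw": 0},
  {"offset": [0,0,0],"yaw": 0},
])

```text
time: 6.35
eef_pos: [645.2, 280.1, 11.4]
tool_rot: [0.999, 0.041, -0.0, 0.0]
contact_force: [0.7, 0.2, -0.5]
opening: 0.519
```

Request:
apply_moves([
  {"offset": [0,0,0.0005],"yaw": 0},
  {"offset": [0,0,0],"yaw": 0},
  {"offset": [0,0,0],"yaw": 0},
])

```text
time: 6.65
eef_pos: [645.3, 280.1, 11.3]
tool_rot: [0.999, 0.041, 0.0, -0.0]
contact_force: [-1.8, -0.8, 3.8]
opening: 0.521
```

Request:
apply_moves([
  {"offset": [0,0,0],"yaw": 0},
  {"offset": [0,0,0],"yaw": 0},
  {"offset": [0,0,0],"yaw": 0},
], jaw=75)

```text
time: 6.95
eef_pos: [645.2, 280.0, 10.7]
tool_rot: [0.999, 0.041, -0.0, 0.0]
contact_force: [0.1, -0.4, 0.2]
opening: 0.746
```

Request:
apply_moves([
  {"offset": [0,0,-0.02],"yaw": 0},
  {"offset": [0,0,-0.04],"yaw": 0},
  {"offset": [0,0,-0.04],"yaw": 0},
  {"offset": [0,0,-0.04],"yaw": 0},
  {"offset": [0,0,-0.04],"yaw": 0},
])

```text
time: 7.45
eef_pos: [645.3, 280.1, 194.4]
tool_rot: [0.999, 0.041, 0.001, -0.0]
contact_force: [0.5, -0.4, 0.4]
opening: 0.748
```

Request:
apply_moves([
  {"offset": [-0.0185,0.0414,0],"yaw": 0},
  {"offset": [-0.0185,0.0414,0],"yaw": 0},
  {"offset": [-0.0185,0.0414,0],"yaw": 0},
  {"offset": [-0.0185,0.0414,0],"yaw": 0},
  {"offset": [-0.0185,0.0414,0],"yaw": 0},
], jaw=100)

```text
time: 7.95
eef_pos: [569.7, 64.7, 192.7]
tool_rot: [0.999, 0.042, 0.001, 0.0]
contact_force: [-0.4, -0.3, 0.3]
opening: 0.998
```

Request:
apply_moves([
  {"offset": [-0.0185,0.0414,0],"yaw": 0},
  {"offset": [-0.0185,0.0414,0],"yaw": 0},
  {"offset": [-0.0185,0.0414,0],"yaw": 0},
  {"offset": [-0.0185,0.0414,0],"yaw": 0},
  {"offset": [-0.0185,0.0414,0],"yaw": 0},
])

```text
time: 8.45
eef_pos: [494.6, -149.6, 192.7]
tool_rot: [0.999, 0.041, 0.001, 0.001]
contact_force: [-0.0, 0.0, -0.3]
opening: 0.999
```

Request:
apply_moves([
  {"offset": [-0.0185,0.0414,0],"yaw": 0},
  {"offset": [-0.0185,0.0414,0],"yaw": 0},
  {"offset": [-0.0185,0.0414,0],"yaw": 0},
  {"offset": [0,0,0],"yaw": -0.12},
  {"offset": [0,0,0],"yaw": -0.12},
])

```text
time: 8.95
eef_pos: [449.6, -278.2, 192.5]
tool_rot: [0.987, 0.161, 0.001, 0.001]
contact_force: [-0.3, -0.7, 0.5]
opening: 1.0
```

Request:
apply_moves([
  {"offset": [0,0,0],"yaw": -0.12},
  {"offset": [0,0,0],"yaw": -0.11},
  {"offset": [0,0,0],"yaw": 0},
  {"offset": [0,0,0],"yaw": 0},
])

```text
time: 9.35
eef_pos: [450.3, -276.4, 191.9]
tool_rot: [0.962, 0.271, 0.0, 0.001]
contact_force: [0.4, 0.6, 0.3]
opening: 1.002
```

Run:
```python
from rig import env; from h import *
import pickle
c=env.camera("wrist"); t=env.camera("top"); pickle.dump((c,t),open("c4.pkl","wb"))
go(env.get_obs(),(449,-276),0.552,9)
blobs(c,"blue",24,(150,100,500,300),True,300)
print("top");blobs(t,"white",9,(195,145,425,215))
cv2.imwrite("pics/w4.png",c["img"][:,:,::-1])
```

```text
at [ 450.2 -276.3  191.5] phi 0.551 | offset mm [ -0.9  -0.9 182.5] then yaw -0.001 F [0.5 0.1 0. ] open 0.997 t 9.4
blue px [321. 208.] xy 454.6 -276.9 L,W 95.7 57.0 ang 0.55
top
white px [413. 203.] xy 562.3 -306.8 L,W 117.3 25.3 ang -0.769
white px [398. 184.] xy 621.7 -259.6 L,W 83.2 83.1 ang 0.785
white px [218. 171.] xy 648.4 280.1 L,W 61.4 47.8 ang 0.052
white px [341. 185.] xy 614.2 -88.9 L,W 152.5 66.2 ang -0.072
white px [218. 171.] xy 647.2 279.3 L,W 86.8 76.6 ang 0.095
white px [281. 175.] xy 640.7 91.6 L,W 130.0 90.4 ang 0.026
```

View pics/w4.png

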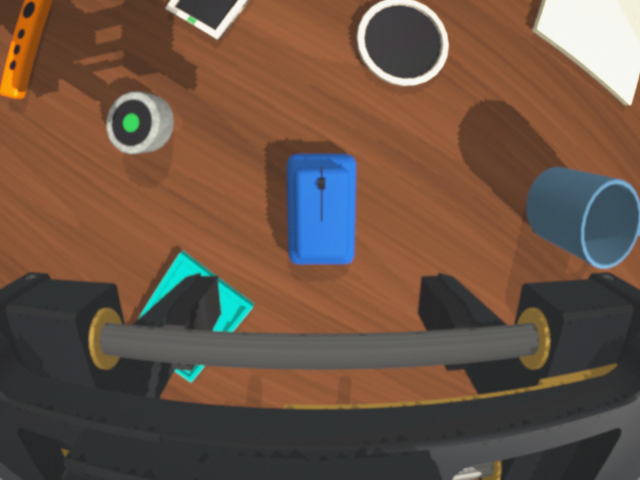

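The case sits in its pad: the white blob is centred within about 1.5 mm. The mouse is at px (321,208), aligned with the tool, and no obstacle is near the finger paths. The turquoise tray is behind and clear. Descending.

Request:
apply_moves([
  {"offset": [0.002,0,0.045],"yaw": 0},
  {"offset": [0,0,0.045],"yaw": 0},
  {"offset": [0,0,0.045],"yaw": 0},
  {"offset": [0,0,0.03],"yaw": 0},
  {"offset": [0,0,0.01],"yaw": 0},
])

```text
time: 9.95
eef_pos: [449.8, -273.2, 12.7]
tool_rot: [0.962, 0.272, -0.002, -0.003]
contact_force: [-0.2, 0.2, -0.1]
opening: 0.996
```

Request:
apply_moves([
  {"offset": [0,0,0.005],"yaw": 0},
  {"offset": [0,0,0],"yaw": 0},
  {"offset": [0,0,0],"yaw": 0},
  {"offset": [0,0,0],"yaw": 0},
])

```text
time: 10.35
eef_pos: [452.8, -276.1, 12.6]
tool_rot: [0.962, 0.273, 0.001, 0.001]
contact_force: [-0.4, 0.3, -0.1]
opening: 0.997
```

Request:
apply_moves([
  {"offset": [0,0,0.0045],"yaw": 0},
  {"offset": [0,0,0],"yaw": 0},
  {"offset": [0,0,0],"yaw": 0},
])

```text
time: 10.65
eef_pos: [451.7, -275.1, 6.5]
tool_rot: [0.962, 0.273, -0.0, -0.0]
contact_force: [-0.7, 0.6, 0.5]
opening: 0.998
```

Request:
apply_moves([
  {"offset": [0,0,0],"yaw": 0},
  {"offset": [0,0,0],"yaw": 0},
  {"offset": [0,0,0],"yaw": 0},
  {"offset": [0,0,0],"yaw": 0},
  {"offset": [0,0,0],"yaw": 0},
], jaw=50, newtons=15)

```text
time: 11.15
eef_pos: [451.8, -275.2, 6.4]
tool_rot: [0.962, 0.273, 0.0, 0.0]
contact_force: [-0.2, -0.3, -0.2]
opening: 0.68
```

Request:
apply_moves([
  {"offset": [0,0,0],"yaw": 0},
  {"offset": [0,0,0],"yaw": 0},
])

```text
time: 11.35
eef_pos: [451.8, -275.2, 6.4]
tool_rot: [0.962, 0.273, 0.0, 0.0]
contact_force: [0.0, -0.9, 0.2]
opening: 0.679
```

Request:
apply_moves([
  {"offset": [0,0,-0.015],"yaw": 0},
  {"offset": [0,0,-0.035],"yaw": 0},
  {"offset": [0,0,-0.03],"yaw": 0},
  {"offset": [0.02,-0.012,0],"yaw": 0},
  {"offset": [0.035,-0.021,0],"yaw": 0},
])

```text
time: 11.85
eef_pos: [482.1, -220.0, 89.1]
tool_rot: [0.963, 0.271, 0.001, 0.002]
contact_force: [1.0, 0.2, -1.2]
opening: 0.676
```

Request:
apply_moves([
  {"offset": [0.0394,-0.0236,0],"yaw": 0},
  {"offset": [0.0394,-0.0236,0],"yaw": 0},
  {"offset": [0.0394,-0.0236,0],"yaw": 0},
  {"offset": [0.0394,-0.0236,0],"yaw": 0},
  {"offset": [0.0394,-0.0236,0],"yaw": 0},
])

```text
time: 12.35
eef_pos: [587.6, -12.4, 87.6]
tool_rot: [0.962, 0.273, 0.0, 0.0]
contact_force: [0.9, 0.6, -0.2]
opening: 0.678
```

Request:
apply_moves([
  {"offset": [0.0394,-0.0236,0],"yaw": 0},
  {"offset": [0.0394,-0.0236,0],"yaw": 0},
  {"offset": [0.024,-0.0146,0],"yaw": 0},
  {"offset": [0,0,0],"yaw": 0.13},
  {"offset": [0,0,0],"yaw": 0.13},
])

```text
time: 12.85
eef_pos: [642.0, 93.8, 87.2]
tool_rot: [0.99, 0.144, -0.0, -0.0]
contact_force: [-0.3, 0.5, -1.5]
opening: 0.681
```

Request:
apply_moves([
  {"offset": [0,0,0],"yaw": 0.13},
  {"offset": [0,0,0.03],"yaw": 0.127},
  {"offset": [0,0,0],"yaw": 0},
  {"offset": [0,0,0],"yaw": 0},
])

```text
time: 13.25
eef_pos: [641.2, 92.3, 56.5]
tool_rot: [1.0, 0.02, -0.001, -0.0]
contact_force: [0.6, 0.2, -1.2]
opening: 0.68
```

Run:
```python
from rig import env; from h import *
c=env.camera("wrist"); go(env.get_obs(),(642,92.2),0.036,11.4)
cv2.imwrite("pics/w5.png",c["img"][:,:,::-1])
import pickle; pickle.dump(c,open("c5.pkl","wb"))
```

```text
at [642.1  92.3  57.3] phi 0.039 | offset mm [-0.1  0.1 45.9] then yaw 0.003 F [ 0.   0.1 -0.3] open 0.679 t 13.3
```

View pics/w5.png

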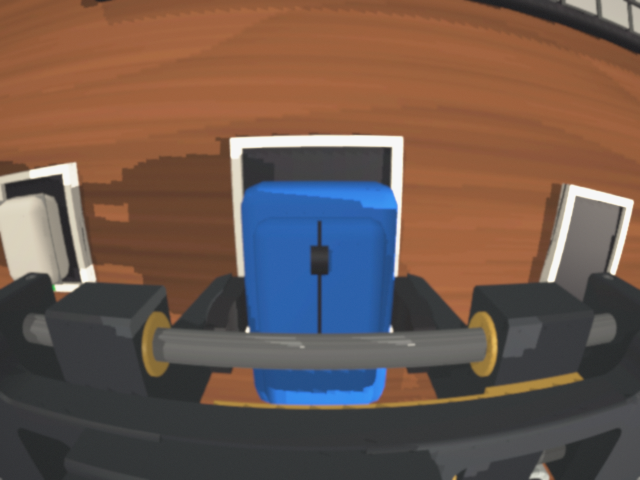

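Run:
```python
from h import *; import pickle
c=pickle.load(open("c5.pkl","rb"))
for p,z in(((320,183),70),((243,240),70),((397,240),70),((317,137),9),((232,138),9),((403,138),9),((240,240),9),((401,240),9)): print(p,z,onplane(c,p,z,True).round(1))
```

```text
(320, 183) 70 [691.9  93.5]
(243, 240) 70 [669.6 121.5]
(397, 240) 70 [671.9  63.7]
(317, 137) 9 [708.   95.5]
(232, 138) 9 [706.7 140. ]
(403, 138) 9 [710.1  50.7]
(240, 240) 9 [651.3 135.7]
(401, 240) 9 [654.8  47.3]
```

The mouse is centred over its pad within about 1.5 mm, so I'm lowering it.

Request:
apply_moves([
  {"offset": [0.0005,-0.001,0.02],"yaw": 0},
  {"offset": [0,0,0.015],"yaw": 0},
  {"offset": [0,0,0.005],"yaw": 0},
  {"offset": [0,0,0],"yaw": 0},
  {"offset": [0,0,0],"yaw": 0},
])

```text
time: 13.8
eef_pos: [642.8, 93.2, 17.0]
tool_rot: [1.0, 0.018, 0.0, 0.0]
contact_force: [0.2, -0.4, -0.5]
opening: 0.68
```

Request:
apply_moves([
  {"offset": [0,0,0.0015],"yaw": 0},
  {"offset": [0,0,0.0005],"yaw": 0},
  {"offset": [0,0,0],"yaw": 0},
  {"offset": [0,0,0],"yaw": 0},
])

```text
time: 14.2
eef_pos: [642.6, 93.3, 14.6]
tool_rot: [1.0, 0.018, 0.0, 0.0]
contact_force: [-0.4, -1.5, -1.0]
opening: 0.681
```

Request:
apply_moves([
  {"offset": [0,0,0.0015],"yaw": 0},
  {"offset": [0,0,0.0005],"yaw": 0},
  {"offset": [0,0,0],"yaw": 0},
  {"offset": [0,0,0],"yaw": 0},
])

```text
time: 14.6
eef_pos: [642.4, 93.3, 12.3]
tool_rot: [1.0, 0.018, -0.0, -0.0]
contact_force: [-0.5, 0.5, -1.7]
opening: 0.681
```

Request:
apply_moves([
  {"offset": [0,0,0.0007],"yaw": 0},
  {"offset": [0,0,0],"yaw": 0},
  {"offset": [0,0,0],"yaw": 0},
])

```text
time: 14.9
eef_pos: [642.4, 93.3, 11.7]
tool_rot: [1.0, 0.018, -0.0, 0.0]
contact_force: [-0.3, -0.2, 0.4]
opening: 0.68
```

Request:
apply_moves([
  {"offset": [0,0,0.0006],"yaw": 0},
  {"offset": [0,0,0],"yaw": 0},
  {"offset": [0,0,0],"yaw": 0},
])

```text
time: 15.2
eef_pos: [642.6, 93.3, 11.5]
tool_rot: [1.0, 0.018, 0.0, 0.0]
contact_force: [-1.0, -0.4, 3.5]
opening: 0.682
```

Request:
apply_moves([
  {"offset": [0,0,0],"yaw": 0},
  {"offset": [0,0,0],"yaw": 0},
  {"offset": [0,0,0],"yaw": 0},
], jaw=90)

```text
time: 15.5
eef_pos: [642.5, 93.3, 11.0]
tool_rot: [1.0, 0.018, 0.0, 0.0]
contact_force: [-0.1, 0.2, 0.1]
opening: 0.897
```

Request:
apply_moves([
  {"offset": [0,0,-0.02],"yaw": 0},
  {"offset": [0,0,-0.04],"yaw": 0},
  {"offset": [0,0,-0.04],"yaw": 0},
  {"offset": [0,0,-0.04],"yaw": 0},
  {"offset": [0,0,-0.04],"yaw": 0},
])

```text
time: 16.0
eef_pos: [642.3, 93.3, 192.6]
tool_rot: [1.0, 0.018, -0.0, -0.0]
contact_force: [0.3, -0.2, -0.5]
opening: 0.901
```

Request:
apply_moves([
  {"offset": [-0.04,-0.001,0],"yaw": 0},
  {"offset": [-0.04,-0.001,0],"yaw": 0},
  {"offset": [-0.04,-0.001,0],"yaw": 0},
  {"offset": [-0.04,-0.001,0],"yaw": 0},
  {"offset": [-0.04,0,0],"yaw": 0},
])

```text
time: 16.5
eef_pos: [440.8, 90.1, 190.9]
tool_rot: [1.0, 0.018, 0.0, 0.0]
contact_force: [0.2, -0.5, 1.0]
opening: 0.899
```

Request:
apply_moves([
  {"offset": [0,0,0],"yaw": -0.12},
  {"offset": [0,0,0],"yaw": -0.115},
  {"offset": [0,0,0],"yaw": 0},
  {"offset": [0,0,0],"yaw": 0},
])

```text
time: 16.9
eef_pos: [442.6, 90.1, 191.2]
tool_rot: [0.991, 0.133, 0.0, 0.0]
contact_force: [-0.0, 0.4, 0.2]
opening: 0.899
```

```bash
sed -i 's/"orange":(h>14)&(h<28)&(s>150)&(v>120)/"orange":(h>12)\&(h<30)\&(s>190)\&(v>180)/' h.py
python3 - <<'E'
from rig import env; from h import *
import pickle
c=env.camera("wrist"); t=env.camera("top"); c0=pickle.load(open("c0.pkl","rb"))["top"]; pickle.dump((c,t),open("c6.pkl","wb"))
go(env.get_obs(),(443,90),0.27,9)
print("top0");blobs(c0,"orange",20,(250,200,300,270),amin=50)
print("wrist");blobs(c,"orange",20,(150,100,500,300),True,300)
print("mouse now");blobs(t,"blue",30,(255,140,305,210)); blobs(t,"white",9,(250,140,310,205))
cv2.imwrite("pics/w6.png",c["img"][:,:,::-1])
E
```

```text
at [442.6  90.1 191.1] phi 0.268 | offset mm [  0.3   0.2 182.1] then yaw -0.002 F [-1.1  0.5 -0.4] open 0.903 t 17.0
top0
wrist
orange px [304. 201.] xy 447.5 104.9 L,W 118.6 33.5 ang 0.225
mouse now
blue px [281. 173.] xy 641.1 90.2 L,W 91.7 59.4 ang 0.028
white px [278. 180.] xy 628.1 111.6 L,W 154.1 143.2 ang 0.024
```

View pics/w6.png

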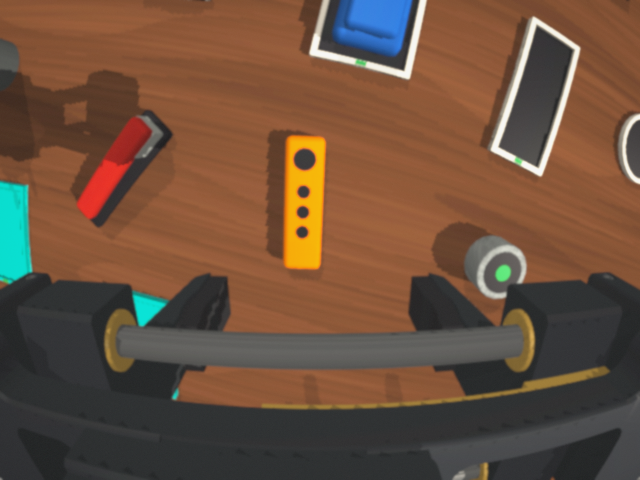

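The mouse lies in its pad. The remote is at px (304,201), about 13 mm to the tool's left. The stapler at (125,168) is well clear of the fingers.

Request:
apply_moves([
  {"offset": [0.0065,-0.0126,0],"yaw": 0.043},
  {"offset": [0,0,0.045],"yaw": 0},
  {"offset": [0,0,0.045],"yaw": 0},
  {"offset": [0,0,0.045],"yaw": 0},
  {"offset": [0,0,0.03],"yaw": 0},
], jaw=65)

```text
time: 17.5
eef_pos: [443.7, 104.0, 23.2]
tool_rot: [0.994, 0.113, -0.002, -0.0]
contact_force: [-0.0, -0.6, 0.2]
opening: 0.648
```

Request:
apply_moves([
  {"offset": [0,0,0.012],"yaw": 0},
  {"offset": [0,0,0.005],"yaw": 0},
  {"offset": [0,0,0],"yaw": 0},
  {"offset": [0,0,0],"yaw": 0},
  {"offset": [0,0,0],"yaw": 0},
])

```text
time: 18.0
eef_pos: [446.8, 104.0, 10.6]
tool_rot: [0.994, 0.114, 0.002, 0.0]
contact_force: [0.2, -0.4, 0.0]
opening: 0.646
```

Run:
```python
from rig import env; from h import *
c=env.camera("wrist"); go(env.get_obs(),(445.5,104),0.225,7)
cv2.imwrite("pics/w7.png",c["img"][100:420,100:540,::-1])
```

```text
at [446.5 104.   10.4] phi 0.228 | offset mm [-1.  -0.3  3.4] then yaw 0.003 F [ 0.6 -0.   0.5] open 0.651 t 18.1
```

View pics/w7.png

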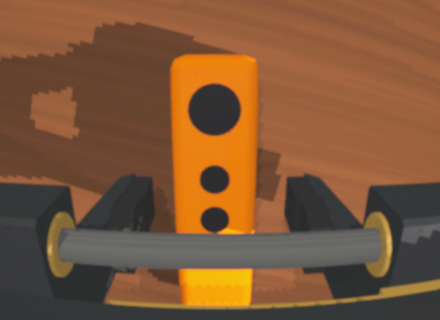

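The remote is square between the fingers. I'll lower 2 mm and grip.

Request:
apply_moves([
  {"offset": [0,0,0.002],"yaw": 0},
  {"offset": [0,0,0],"yaw": 0},
  {"offset": [0,0,0],"yaw": 0},
])

```text
time: 18.35
eef_pos: [445.4, 104.0, 7.2]
tool_rot: [0.994, 0.114, 0.0, -0.0]
contact_force: [-0.1, -0.1, -0.3]
opening: 0.648
```

Request:
apply_moves([
  {"offset": [0,0,0],"yaw": 0},
  {"offset": [0,0,0],"yaw": 0},
  {"offset": [0,0,0],"yaw": 0},
  {"offset": [0,0,0],"yaw": 0},
  {"offset": [0,0,0],"yaw": 0},
], jaw=20, newtons=15)

```text
time: 18.85
eef_pos: [445.3, 104.0, 7.1]
tool_rot: [0.994, 0.114, -0.0, -0.0]
contact_force: [0.3, -0.3, -0.7]
opening: 0.384
```

Request:
apply_moves([
  {"offset": [0,0,0],"yaw": 0},
  {"offset": [0,0,0],"yaw": 0},
])

```text
time: 19.05
eef_pos: [445.3, 104.0, 7.1]
tool_rot: [0.994, 0.114, -0.0, -0.0]
contact_force: [0.4, 0.2, -0.4]
opening: 0.387
```

Request:
apply_moves([
  {"offset": [0,0,-0.015],"yaw": 0},
  {"offset": [0,0,-0.035],"yaw": 0},
  {"offset": [0,0,-0.01],"yaw": 0},
  {"offset": [0.0204,0.0376,0],"yaw": 0},
  {"offset": [0.0204,0.0376,0],"yaw": 0},
])

```text
time: 19.55
eef_pos: [502.7, 39.9, 67.4]
tool_rot: [0.993, 0.115, 0.001, 0.0]
contact_force: [1.5, 0.3, -1.1]
opening: 0.384
```

Request:
apply_moves([
  {"offset": [0.0204,0.0376,0],"yaw": 0},
  {"offset": [0.0204,0.0376,0],"yaw": 0},
  {"offset": [0.0204,0.0376,0],"yaw": 0},
  {"offset": [0.0204,0.0376,0],"yaw": 0},
  {"offset": [0,0,0],"yaw": 0.1},
])

```text
time: 20.05
eef_pos: [618.8, -92.9, 66.9]
tool_rot: [0.998, 0.061, 0.002, 0.001]
contact_force: [-0.3, 0.0, -0.3]
opening: 0.385
```

Request:
apply_moves([
  {"offset": [0,0,0],"yaw": 0.1},
  {"offset": [0,0,0],"yaw": 0.1},
  {"offset": [0,0,0],"yaw": 0},
  {"offset": [0,0,0],"yaw": 0},
])

```text
time: 20.45
eef_pos: [615.2, -88.1, 66.5]
tool_rot: [0.999, -0.035, -0.0, -0.0]
contact_force: [0.7, 0.3, 0.2]
opening: 0.385
```

Run:
```python
from rig import env; from h import *
c=env.camera("wrist"); go(env.get_obs(),(615.5,-88),-0.072,12.1)
cv2.imwrite("pics/w8.png",c["img"][:,:,::-1])
import pickle; pickle.dump(c,open("c8.pkl","wb"))
```

```text
at [615.3 -88.   66.7] phi 3.072 | offset mm [ 0.2 -0.  54.6] then yaw 0.002 F [ 1.4  0.4 -0.2] open 0.381 t 20.5
```

View pics/w8.png

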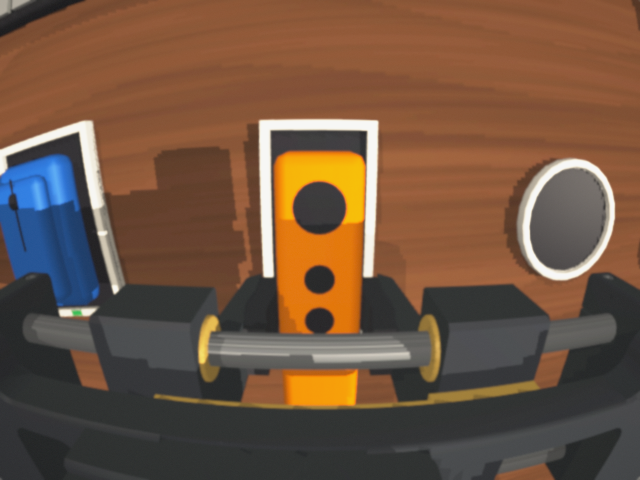

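Run:
```python
from h import *; import pickle
c=pickle.load(open("c8.pkl","rb"))
for p,z in(((320,150),78),((275,200),78),((366,200),78),((319,121),9),((260,121),9),((378,121),9)): print(p,z,onplane(c,p,z,True).round(1))
```

```text
(320, 150) 78 [677.6 -93.2]
(275, 200) 78 [660.5 -75.4]
(366, 200) 78 [ 658.2 -108.8]
(319, 121) 9 [690.8 -93.7]
(260, 121) 9 [693.5 -61.8]
(378, 121) 9 [ 689.1 -125.7]
```

The remote is centred over its pad within 2 mm, so I'm lowering it.

Request:
apply_moves([
  {"offset": [-0.0015,0,0.025],"yaw": 0},
  {"offset": [0,0,0.018],"yaw": 0},
  {"offset": [0,0,0.006],"yaw": 0},
  {"offset": [0,0,0],"yaw": 0},
  {"offset": [0,0,0],"yaw": 0},
])

```text
time: 21.0
eef_pos: [614.6, -88.2, 18.8]
tool_rot: [0.999, -0.036, 0.0, 0.0]
contact_force: [-0.1, 0.1, -0.1]
opening: 0.382
```

Request:
apply_moves([
  {"offset": [0,0,0.0015],"yaw": 0},
  {"offset": [0,0,0.0005],"yaw": 0},
  {"offset": [0,0,0],"yaw": 0},
  {"offset": [0,0,0],"yaw": 0},
])

```text
time: 21.4
eef_pos: [614.2, -88.1, 16.4]
tool_rot: [0.999, -0.036, 0.0, 0.0]
contact_force: [-0.6, 0.2, -0.6]
opening: 0.386
```

Request:
apply_moves([
  {"offset": [0,0,0.002],"yaw": 0},
  {"offset": [0,0,0.0005],"yaw": 0},
  {"offset": [0,0,0],"yaw": 0},
  {"offset": [0,0,0],"yaw": 0},
])

```text
time: 21.8
eef_pos: [614.0, -88.1, 13.5]
tool_rot: [0.999, -0.036, -0.0, -0.0]
contact_force: [-0.2, -1.1, -0.7]
opening: 0.383
```

Request:
apply_moves([
  {"offset": [0,0,0.0008],"yaw": 0},
  {"offset": [0,0,0],"yaw": 0},
  {"offset": [0,0,0],"yaw": 0},
])

```text
time: 22.1
eef_pos: [614.0, -88.0, 12.8]
tool_rot: [0.999, -0.036, -0.0, -0.0]
contact_force: [-0.4, 0.7, -0.2]
opening: 0.384
```

Request:
apply_moves([
  {"offset": [0,0,0.0007],"yaw": 0},
  {"offset": [0,0,0],"yaw": 0},
  {"offset": [0,0,0],"yaw": 0},
])

```text
time: 22.4
eef_pos: [614.1, -88.0, 12.1]
tool_rot: [0.999, -0.036, 0.0, 0.0]
contact_force: [0.1, -0.3, -0.5]
opening: 0.386
```

Request:
apply_moves([
  {"offset": [0,0,0.0004],"yaw": 0},
  {"offset": [0,0,0],"yaw": 0},
  {"offset": [0,0,0],"yaw": 0},
])

```text
time: 22.7
eef_pos: [614.1, -88.0, 12.1]
tool_rot: [0.999, -0.036, 0.0, 0.0]
contact_force: [-2.5, 0.3, 5.4]
opening: 0.387
```

Request:
apply_moves([
  {"offset": [0,0,0],"yaw": 0},
  {"offset": [0,0,0],"yaw": 0},
  {"offset": [0,0,0],"yaw": 0},
], jaw=60)

```text
time: 23.0
eef_pos: [614.0, -88.0, 11.5]
tool_rot: [0.999, -0.036, -0.0, -0.0]
contact_force: [0.0, -0.4, 0.4]
opening: 0.594
```

Request:
apply_moves([
  {"offset": [0,0,-0.02],"yaw": 0},
  {"offset": [0,0,-0.04],"yaw": 0},
  {"offset": [0,0,-0.04],"yaw": 0},
  {"offset": [0,0,-0.04],"yaw": 0},
  {"offset": [0,0,-0.04],"yaw": 0},
])

```text
time: 23.5
eef_pos: [613.8, -87.9, 193.1]
tool_rot: [0.999, -0.036, -0.0, -0.0]
contact_force: [0.6, -0.1, 0.0]
opening: 0.603
```

Request:
apply_moves([
  {"offset": [-0.0354,0.0034,0],"yaw": 0},
  {"offset": [-0.0354,0.0034,0],"yaw": 0},
  {"offset": [-0.0354,0.0034,0],"yaw": 0},
  {"offset": [-0.0354,0.0034,0],"yaw": 0},
  {"offset": [-0.0354,0.0034,0],"yaw": 0},
], jaw=100)

```text
time: 24.0
eef_pos: [434.9, -92.1, 191.5]
tool_rot: [0.999, -0.036, 0.0, 0.0]
contact_force: [0.5, -0.3, 0.7]
opening: 0.998
```

Request:
apply_moves([
  {"offset": [0,0,0],"yaw": 0},
  {"offset": [0,0,0],"yaw": 0},
  {"offset": [0,0,0],"yaw": 0},
])

```text
time: 24.3
eef_pos: [437.4, -92.6, 192.2]
tool_rot: [0.999, -0.036, 0.001, 0.0]
contact_force: [-0.6, 0.4, -0.2]
opening: 1.001
```

Run:
```python
from rig import env; from h import *
import pickle
c=env.camera("wrist"); t=env.camera("top"); pickle.dump((c,t),open("c9.pkl","wb"))
go(env.get_obs(),(436,-92),-0.072,7)
blobs(c,"green",36,(200,100,500,300),True,10)
print("top");blobs(t,"white",9,(195,145,425,215));blobs(t,"orange",25,(300,140,370,215));
blobs(t,"green",36,(310,220,375,265),amin=3)
cv2.imwrite("pics/w9.png",c["img"][:,:,::-1])
```

```text
at [437.3 -92.4 191.9] phi 3.07 | offset mm [ -1.3  -0.3 184.9] then yaw 0.0 F [ 0.1  0.7 -0.4] open 1.002 t 24.4
green px [317. 216.] xy 438.7 -91.5 L,W 16.7 16.2 ang 1.498
top
white px [386. 210.] xy 539.4 -225.6 L,W 41.6 28.6 ang -0.487
white px [398. 184.] xy 621.7 -259.6 L,W 83.2 83.1 ang 0.785
white px [218. 171.] xy 648.4 280.1 L,W 61.4 47.8 ang 0.052
white px [345. 189.] xy 608.8 -117.1 L,W 188.0 165.9 ang -1.549
white px [218. 171.] xy 647.1 279.2 L,W 86.8 76.4 ang 0.092
white px [281. 175.] xy 640.7 91.6 L,W 130.0 90.4 ang 0.026
green px [342. 243.] xy 434.8 -92.8 L,W 17.4 11.7 ang -1.55
```

View pics/w9.png

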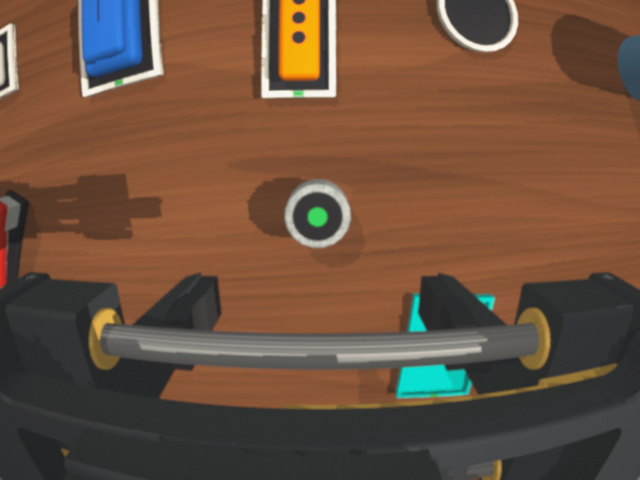

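The remote and mouse lie inside their pads. The speakerphone is at px (317,214), directly under the tool. The turquoise tray from row 295 down is clear of the fingers.

Request:
apply_moves([
  {"offset": [0,0,0.045],"yaw": 0},
  {"offset": [0,0,0.045],"yaw": 0},
  {"offset": [0,0,0.045],"yaw": 0},
  {"offset": [0,0,0.03],"yaw": 0},
  {"offset": [0,0,0.012],"yaw": 0},
])

```text
time: 24.9
eef_pos: [434.6, -91.1, 11.6]
tool_rot: [0.999, -0.036, -0.003, -0.001]
contact_force: [-0.3, 0.0, -0.2]
opening: 1.001
```

Request:
apply_moves([
  {"offset": [0,0,0.005],"yaw": 0},
  {"offset": [0,0,0.001],"yaw": 0},
  {"offset": [0,0,0],"yaw": 0},
  {"offset": [0,0,0],"yaw": 0},
  {"offset": [0,0,0],"yaw": 0},
])

```text
time: 25.4
eef_pos: [437.2, -92.7, 9.8]
tool_rot: [0.999, -0.036, 0.001, 0.001]
contact_force: [-0.2, 0.3, 0.2]
opening: 0.998
```

Request:
apply_moves([
  {"offset": [0,0,0.0005],"yaw": 0},
  {"offset": [0,0,0],"yaw": 0},
  {"offset": [0,0,0],"yaw": 0},
])

```text
time: 25.7
eef_pos: [436.3, -92.3, 8.4]
tool_rot: [0.999, -0.036, 0.0, 0.0]
contact_force: [0.4, -0.9, -0.2]
opening: 0.999
```

Request:
apply_moves([
  {"offset": [0,0,0],"yaw": 0},
  {"offset": [0,0,0],"yaw": 0},
  {"offset": [0,0,0],"yaw": 0},
  {"offset": [0,0,0],"yaw": 0},
  {"offset": [0,0,0],"yaw": 0},
], jaw=45, newtons=20)

```text
time: 26.2
eef_pos: [436.2, -92.2, 8.2]
tool_rot: [0.999, -0.036, -0.0, -0.0]
contact_force: [-0.3, -0.4, 0.3]
opening: 0.628
```

Request:
apply_moves([
  {"offset": [0,0,0],"yaw": 0},
  {"offset": [0,0,0],"yaw": 0},
])

```text
time: 26.4
eef_pos: [436.2, -92.2, 8.2]
tool_rot: [0.999, -0.036, -0.0, -0.0]
contact_force: [0.1, 0.6, -0.3]
opening: 0.633
```

Request:
apply_moves([
  {"offset": [0,0,-0.015],"yaw": 0},
  {"offset": [0,0,-0.03],"yaw": 0},
  {"offset": [0,0,-0.015],"yaw": 0},
  {"offset": [0.033,0.0255,0],"yaw": 0},
  {"offset": [0.033,0.0255,0],"yaw": 0},
])

```text
time: 26.9
eef_pos: [499.1, -148.1, 69.0]
tool_rot: [0.999, -0.036, 0.001, 0.0]
contact_force: [0.9, -0.5, -2.0]
opening: 0.622
```

Request:
apply_moves([
  {"offset": [0.033,0.0255,0],"yaw": 0},
  {"offset": [0.033,0.0255,0],"yaw": 0},
  {"offset": [0.033,0.0255,0],"yaw": 0},
  {"offset": [0.033,0.0255,0],"yaw": 0},
  {"offset": [0,0,0],"yaw": 0},
])

```text
time: 27.4
eef_pos: [625.4, -262.9, 67.6]
tool_rot: [0.999, -0.037, 0.001, 0.001]
contact_force: [-0.3, 0.6, -1.8]
opening: 0.63
```

Request:
apply_moves([
  {"offset": [0,0,0],"yaw": 0},
  {"offset": [0,0,0],"yaw": 0},
])

```text
time: 27.6
eef_pos: [621.4, -258.0, 67.3]
tool_rot: [0.999, -0.036, -0.001, -0.001]
contact_force: [-0.7, 0.5, -1.8]
opening: 0.625
```

Run:
```python
from rig import env; from h import *
c=env.camera("wrist"); o=env.get_obs(); go(o,(623,-259),-0.072,13.2)
blobs(c,"green",o["eef_pos"][2]+27.8,(200,100,500,340),True,10)
cv2.imwrite("pics/w10.png",c["img"][:,:,::-1])
import pickle; pickle.dump(c,open("c10.pkl","wb"))
```

```text
at [ 621.6 -257.9   67.7] phi 3.07 | offset mm [ 1.5  1.  54.5] then yaw 0.0 F [-0.1  0.4 -1.3] open 0.628 t 27.6
green px [319. 320.] xy 626.2 -258.7 L,W 15.9 11.4 ang 1.5
```

View pics/w10.png

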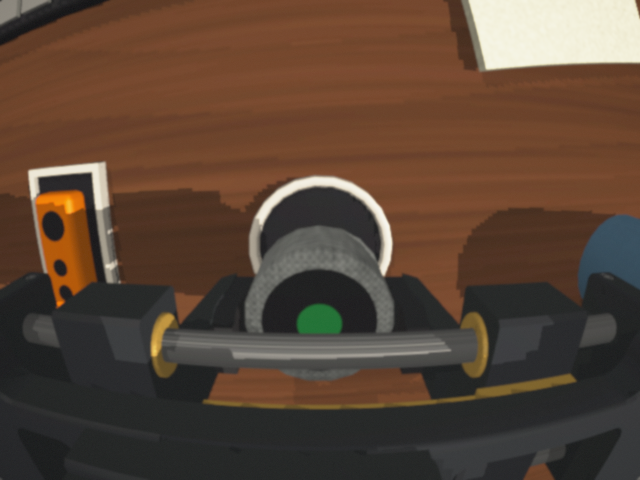

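Run:
```python
from h import *; import pickle
c=pickle.load(open("c10.pkl","rb"))
for p,z in(((320,227),60),((320,177),9),((250,240),9),((391,240),9),((246,310),94),((394,310),94)): print(p,z,onplane(c,p,z,True).round(1))
```

```text
(320, 227) 60 [ 650.7 -260.9]
(320, 177) 9 [ 666.1 -262.1]
(250, 240) 9 [ 633.  -219.1]
(391, 240) 9 [ 627.2 -300.5]
(246, 310) 94 [ 630.3 -232.6]
(394, 310) 94 [ 626.5 -286. ]
```

The puck's underside is within 2 mm of the pad centre, so I'm lowering it.

Request:
apply_moves([
  {"offset": [0.0015,0.0005,0.025],"yaw": 0},
  {"offset": [0,0,0.018],"yaw": 0},
  {"offset": [0,0,0.006],"yaw": 0},
  {"offset": [0,0,0],"yaw": 0},
  {"offset": [0,0,0],"yaw": 0},
])

```text
time: 28.15
eef_pos: [624.3, -259.7, 19.7]
tool_rot: [0.999, -0.036, 0.0, 0.0]
contact_force: [0.7, 0.1, -1.7]
opening: 0.625
```

Request:
apply_moves([
  {"offset": [0,0,0.0015],"yaw": 0},
  {"offset": [0,0,0.001],"yaw": 0},
  {"offset": [0,0,0],"yaw": 0},
  {"offset": [0,0,0],"yaw": 0},
])

```text
time: 28.55
eef_pos: [624.3, -259.8, 17.0]
tool_rot: [0.999, -0.036, 0.0, 0.0]
contact_force: [0.5, 0.7, -0.6]
opening: 0.626
```

Request:
apply_moves([
  {"offset": [0,0,0.001],"yaw": 0},
  {"offset": [0,0,0],"yaw": 0},
  {"offset": [0,0,0],"yaw": 0},
])

```text
time: 28.85
eef_pos: [624.1, -259.7, 15.7]
tool_rot: [0.999, -0.036, -0.0, -0.0]
contact_force: [-0.8, -0.0, -1.3]
opening: 0.634
```

Request:
apply_moves([
  {"offset": [0,0,0.001],"yaw": 0},
  {"offset": [0,0,0.0005],"yaw": 0},
  {"offset": [0,0,0],"yaw": 0},
  {"offset": [0,0,0],"yaw": 0},
])

```text
time: 29.25
eef_pos: [624.1, -259.7, 14.2]
tool_rot: [0.999, -0.036, -0.0, -0.0]
contact_force: [-0.1, -0.2, -1.5]
opening: 0.624
```

Request:
apply_moves([
  {"offset": [0,0,0.0007],"yaw": 0},
  {"offset": [0,0,0],"yaw": 0},
  {"offset": [0,0,0],"yaw": 0},
])

```text
time: 29.55
eef_pos: [624.2, -259.7, 13.5]
tool_rot: [0.999, -0.036, -0.0, -0.0]
contact_force: [0.5, -0.1, -1.6]
opening: 0.628
```

Request:
apply_moves([
  {"offset": [0,0,0.0005],"yaw": 0},
  {"offset": [0,0,0],"yaw": 0},
  {"offset": [0,0,0],"yaw": 0},
])

```text
time: 29.85
eef_pos: [624.3, -259.8, 13.3]
tool_rot: [0.999, -0.036, 0.0, 0.0]
contact_force: [-0.8, 0.8, 0.4]
opening: 0.629
```

Request:
apply_moves([
  {"offset": [0,0,0.0003],"yaw": 0},
  {"offset": [0,0,0],"yaw": 0},
  {"offset": [0,0,0],"yaw": 0},
])

```text
time: 30.15
eef_pos: [624.3, -259.8, 13.2]
tool_rot: [0.999, -0.036, 0.0, 0.0]
contact_force: [-2.2, 1.2, 5.0]
opening: 0.63
```

Contact. I'll release, rise and back off for a final check.

Request:
apply_moves([
  {"offset": [0,0,0],"yaw": 0},
  {"offset": [0,0,0],"yaw": 0},
  {"offset": [0,0,0],"yaw": 0},
], jaw=88)

```text
time: 30.45
eef_pos: [624.1, -259.7, 12.4]
tool_rot: [0.999, -0.036, -0.0, -0.0]
contact_force: [0.7, -0.6, 0.6]
opening: 0.87
```

Request:
apply_moves([
  {"offset": [0,0,-0.02],"yaw": 0},
  {"offset": [0,0,-0.04],"yaw": 0},
  {"offset": [0,0,-0.04],"yaw": 0},
  {"offset": [0,0,-0.04],"yaw": 0},
  {"offset": [0,0,-0.04],"yaw": 0},
])

```text
time: 30.95
eef_pos: [624.0, -259.6, 194.1]
tool_rot: [0.999, -0.036, 0.0, -0.0]
contact_force: [1.1, -1.1, 0.4]
opening: 0.878
```

Request:
apply_moves([
  {"offset": [-0.04,-0.02,-0.01],"yaw": 0},
  {"offset": [-0.04,-0.02,-0.01],"yaw": 0},
  {"offset": [-0.04,-0.02,-0.01],"yaw": 0},
  {"offset": [-0.04,-0.02,-0.01],"yaw": 0},
  {"offset": [-0.04,-0.02,-0.01],"yaw": 0},
])

```text
time: 31.45
eef_pos: [430.4, -144.6, 242.8]
tool_rot: [0.999, -0.036, 0.0, 0.0]
contact_force: [0.1, 1.0, 1.2]
opening: 0.88
```

Request:
apply_moves([
  {"offset": [0,0,0],"yaw": 0},
  {"offset": [0,0,0],"yaw": 0},
  {"offset": [0,0,0],"yaw": 0},
])

```text
time: 31.75
eef_pos: [432.8, -146.2, 242.9]
tool_rot: [0.999, -0.036, 0.0, 0.0]
contact_force: [1.0, 0.1, 0.1]
opening: 0.882
```

Run:
```python
from rig import env; from h import *
import pickle
t=env.camera("top"); s=env.camera("side"); w=env.camera("wrist"); c0=pickle.load(open("c0.pkl","rb"))
go(env.get_obs(),(620,-260),0)
for n,b,r in (("top",t,(440,160,515,215)),("top",t,(185,210,240,270)),("side",s,(275,310,345,375)),("side",s,(297,130,330,175))):
    d=np.abs(b["img"].astype(int)-c0[n]["img"])[r[1]:r[3],r[0]:r[2]].max(2); print(n,r,"changed px",(d>40).sum())
a=cv2.resize(t["img"][140:215,190:430],(800,250)); b=cv2.resize(s["img"][150:360,170:380],(350,350)); e=cv2.resize(w["img"],(450,350))
cv2.imwrite("pics/end.png",np.vstack([a,np.hstack([b,e])])[:,:,::-1])
```

```text
at [ 432.5 -146.1  242.2] phi 3.069 | offset mm [195.2 100.    0. ] then yaw -0.072 F [-0.3 -0.7  0.1] open 0.879 t 31.9
top (440, 160, 515, 215) changed px 0
top (185, 210, 240, 270) changed px 1027
side (275, 310, 345, 375) changed px 879
side (297, 130, 330, 175) changed px 17
```

View pics/end.png

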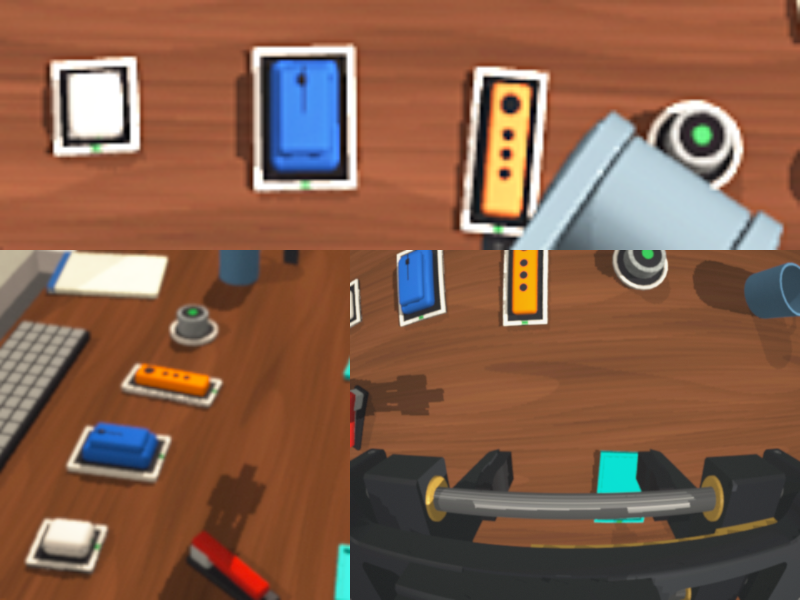

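All four devices lie flat inside their rims. In the montage the case is at (95,105), the mouse at (305,115), the remote at (507,150) and the speakerphone at (700,140). The mug is unchanged. The changed pixels at the stapler look like the arm's shadow, which I'll confirm with its red outline.

Run:
```python
from rig import env; from h import *
import pickle
c0=pickle.load(open("c0.pkl","rb"))
for n,r in(("side",(270,305,350,380)),("top",(185,210,240,270))):
    for im in (c0[n]["img"],env.camera(n)["img"]):
        f=im[r[1]:r[3],r[0]:r[2]].astype(int); m=((f[...,0]>2.6*f[...,1])&(f[...,0]>2.6*f[...,2])&(f[...,0]>60)).astype(np.uint8)
        k=max(cv2.findContours(m,0,2)[0],key=cv2.contourArea); print(n,cv2.boundingRect(k),cv2.minAreaRect(k))
```

```text
side (15, 13, 47, 42) ((37.723533630371094, 33.405879974365234), (54.55801010131836, 13.775084495544434), 40.601295471191406)
side (15, 13, 47, 42) ((37.76470184326172, 33.4411735534668), (54.44954299926758, 13.775084495544434), 40.601295471191406)
top (13, 13, 27, 37) ((26.344554901123047, 30.954456329345703), (9.166879653930664, 40.494468688964844), 32.2756462097168)
top (13, 13, 27, 37) ((26.23595428466797, 31.022476196289062), (9.115982055664062, 40.27992248535156), 32.0053825378418)
```

```bash
python3 -c "
from rig import env
print(env.sign_off())"
```

```text
the job is handed in; nothing more can be done
None
```

All four devices are on their own pads, and the job is handed in at about 32 s on the robot's clock, well under the 120 s limit. I moved the earbud case off the mouse's pad first, then placed the mouse, the remote and the speakerphone. Each was lowered in small steps until I felt light contact (about 3.5–5.5 N), then released.

- **Devices:** the last top, side and wrist pictures show all four lying flat and right way up inside their rims, with the gripper clear. In the final top view the arm hid part of the remote's pad and of the speakerphone's; the side picture shows both whole.
- **Mug and stapler:** the mug's pixels are unchanged in the top view, with 17 changed in the side view. The plain before/after comparison flagged changes around the stapler. Its red outline matches to within 0.2 pixel in both views, so I put that down to the arm's shadow.
- **Disagreement:** the top and wrist cameras differed by about 2–5 mm throughout. I averaged them and corrected above each pad, where the fit allowed for it.

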